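Fit the tea tray with the drain plate that goes over its pins

ROBOT

A 6-joint arm with a two-finger parallel gripper is mounted at the origin on the work surface. World frame = base frame: x ahead of the robot, y to its left, z up, the work surface at z = 0. Lengths are in m, angles in rad, forces in N, time in s.
With the tool pointing down it reaches from about 0.35 to 1 m from the base axis. Payload 7.1 kg.
Tool frame: the origin (TCP) lies at the very end of the fingers, on their centre line; the grasp point (between the pads) lies manip.grasp_offset behind it (manip.grasp_offset is the distance from the TCP to the grasp point, in m); z points along the fingers, x is the direction in which the jaws open and shut, and the axes are right-handed (so a half turn about z gives the same grasp; the last joint's range is limited). The gripper opens to 85 mm and grips with 20 to 120 N. Pads are 22 mm wide; open, the fingers measure 114 mm over their backs; the gripper's body (76 mm by 85 mm) begins 54 mm behind the grasp point. The pads swing forward as they close: fully open they stand 13 mm farther back than shut.
Start: joints at [1.208, 0.423, 1.63, -0, 1.089, -0.019], TCP at [0.211, 0.588, 0.231] pointing down, gripper open.
Joint ranges: [-3, 3], [-0.9, 2.11], [0.09, 2.58], [-1.31, 4.45], [0.11, 2.69], [-2.54, 2.54]. Speed limits (rad/s): [2.39, 2.39, 3.01, 3.14, 3.14, 3.14].

INTERFACE

Orientations are given as a rotation vector (axis times angle).
In Python, from bench import manip gives the robot as it stands.
- The arm moves only by the tool arm_command, never from a script. Its argument "rows" is a list of rows, each a list of 3 entries, a list of its own where there are three numbers: the shift along the tool's x, y, z in mm, then the turn, a rotation vector about the tool's x, y, z in units of 8 degrees (1.0 is 8 degrees), then the finger opening in mm, from 0 to 85.4. A call has 1 to 10 rows; each row is the pose to reach, as a shift and turn from the pose measured when the call began, along the tool's axes at that moment; what a row does not reach only later rows make up. A row lasts 1/10 s, in which the tool goes at most 50 mm and 8.59 degrees, less where a joint would pass 70% of its speed; a pose out of reach is approached as far as the arm can. A call with a gripper value outside its range is refused whole. The fingers move at their own pace and stop on an object; "squeeze" is the grip in N (left out, the last holds). Time passes only in rows, so rows that repeat a pose let the fingers close. It gives the time, the measured TCP pose, the force and the opening at its end, in the units of the state.
- manip.sense(): the state, without advancing time (a new reading comes with each control period).
- manip.read_camera(name): name is "scene" or "top" or "wrist"; returns (picture, depth): 420x560x3 uint8, blue, green, red; 420x560 float32, m along the optical axis (not along the pixel's ray), 0 where there is no reading.
- manip.camera_model(name): a dict with "intrinsics" (3x3 intrinsics, pixels), "R" (3x3) and "t" (3): a world point X has camera coordinates R X + t. Camera axes: x right, y down, z forward; pixel columns grow to the right and rows downward; lengths in m; the calibration is good to about 2 mm. A picture is of the moment at which its call begins: read the wrist's pose just before it. camera_model takes no time and is no camera call; for the wrist camera it gives the pose at the moment of the call.
- manip.finish_job(): hands the job in, once; it reports no verdict.
Trained networks look in the newest picture that a camera, given by its name, has taken for a name from the list of things; names that differ only in an ending like _2 or _b are one class to them, and where a whole thing is asked for, a point or a joint stands for the part that bears it (a point fixed in the world has none). Each returns a list of dicts, best first, with "score" (0 to 1); they miss things now and then, are a little off and sometimes report something else, mostly with a low value. They report only what shows in the picture. A call takes as long as a camera call. They do not tell look-alikes from the thing itself.
- manip.look_for(camera, label): "pixel" ([column, row] in pixels, amid what is visible of it).
- manip.silhouettes(camera, label): "region" (420x560 bool, what is visible of it) and "pixel" ([column, row] in pixels, amid what is visible of it).
- manip.tip_of(camera, label): "pixel" ([column, row] in pixels: a listed point, or the origin of a listed thing).
The state is a dict: "time_s": time; "joint_pos": joint angles; "joint_velocities": joint speeds; "joint_torque": joint torques, N m; "tcp_pos": TCP position; "ee_rot": TCP orientation; "wrist_force": force on the tool from outside, world axes, zero at the start; "moment": the same for the moment, N m; "width": finger opening in m.
Only numpy, scipy, OpenCV 4.12 (cv2) and the standard library are available. Lean on these libraries where they do the work, as an engineer would, in place of code of your own. Each camera call takes 0.05 s, during which the arm holds its last target.

TASK

The tea tray's drain basin has lost its cover. Of the three look-alike stainless drain plates on the worktop, find by trying them on the one whose holes go over the basin's two pins, and lower it gently, without dropping it, until it lies fully home and flat on the basin's rim, then let go. Leave the two plates that do not fit lying flat, handle up, on the bare worktop, and do not disturb the cups, saucers, jar or kettle.

Things in the scene. Friction and masses are not known exactly. Their poses are not given: they have to be found in the camera images.
- tray: Copper-coloured aluminium tea tray, fixed, 200 x 460 mm, lip 12 mm high. Origin: on the worktop under the centre of its open drain basin; x across the basin, y along it, z up. Towards +y a black kettle hob, 186 x 194 mm and 67 mm high, is built in (centre at y = 225 mm).
- basin_rim (a point): Centre of the drain basin at rim height, 24 mm above the worktop; axes as the tray's. The basin is an open box 110 (x) x 180 (y) mm outside, walls 6 mm thick. The fitting plate comes to lie on this rim, its origin at this point, its long side along y, either way round.
- pin_height (a point): Point over the basin's centre, level with the tips of its two fixed pins: 40 mm above the worktop. Pins 10 mm across, the top 6 mm tapering to 4 mm. They stand as the holes of one plate do (same x, y); which one differs from run to run: see it or feel it. A wrong plate, or one over 1 to 2 mm out of line, stays up on the tips.
- plate_a: Stainless drain plate 110 (x) x 180 (y) x 5 mm, 0.2 to 0.4 kg, lying on the worktop, handle up. Origin: centre of its underside, z up. Through it go two holes on the long centre line, at y = +68 and y = -68 mm (x = 0), 12.5 mm across; same after half a turn. Dark stripes: drain slots.
- handle_a (a point): Middle of the grip bar of that plate's bow handle, 33 mm above its underside. The bar is 56 mm long (plate's y), 12 mm wide (plate's x) and 14 mm high, on two feet, over the plate's centre.
- plate_b: Stainless drain plate 110 (x) x 180 (y) x 5 mm, 0.2 to 0.4 kg, lying on the worktop, handle up. Origin: centre of its underside, z up. Through it go two holes on the long centre line, at y = +54 and y = -54 mm (x = 0), 12.5 mm across; same after half a turn. Dark stripes: drain slots.
- handle_b (a point): Middle of the grip bar of that plate's bow handle, 33 mm above its underside. The bar is 56 mm long (plate's y), 12 mm wide (plate's x) and 14 mm high, on two feet, over the plate's centre.
- plate_c: Stainless drain plate 110 (x) x 180 (y) x 5 mm, 0.2 to 0.4 kg, lying on the worktop, handle up. Origin: centre of its underside, z up. Through it go two holes set diagonally, at (x, y) = (+24, +58) and (-24, -58) mm, 12.5 mm across; same after half a turn. Dark stripes: drain slots.
- handle_c (a point): Middle of the grip bar of that plate's bow handle, 33 mm above its underside. The bar is 56 mm long (plate's y), 12 mm wide (plate's x) and 14 mm high, on two feet, over the plate's centre.
- cup_1: Glass cup, 60 mm across, 75 mm high, standing on the worktop; origin at the centre of its foot. To be left alone.
- cup_2: Glass cup, 60 mm across, 75 mm high, standing on the worktop; origin at the centre of its foot. To be left alone.
- cup_3: Glass cup, 60 mm across, 75 mm high, standing on the worktop; origin at the centre of its foot. To be left alone.
- cup_4: Glass cup, 60 mm across, 75 mm high, standing on the worktop; origin at the centre of its foot. To be left alone.
- saucers: Stack of white ceramic saucers, 132 mm across, 46 mm high; origin at the centre of its underside. To be left alone.
- jar: Closed glass jar with a steel twist cap, 88 mm across, 134 mm high; origin at the centre of its underside. To be left alone.
- kettle: Steel kettle standing on the tray's hob, 136 mm across, 125 mm high, spout and handle reaching about 105 mm out on opposite sides; origin at the centre of its underside. To be left alone.
Mind the look-alikes: they are no part of the job. What is shaped like the plate_a but green or yellow is not meant.

How it is judged:
By the outcome, as a careful person would: the job done as asked, in the order asked, and still so for the second after the job is handed in, with the robot touching nothing.
It also fails if it takes over 72 s, if anything falls off the work surface, if the arm or the gripper's body presses on something with over 40 N, if the wrist force passes 120 N, or if a joint passes its speed limit or range.

## Working session

There is one attempt and no reset: what is moved stays moved. The work goes in short steps, Python scripts to look and compute and a tool call to move; the robot and the scene stay as the last step left them, time stands still between calls to the robot, and variables do not carry over. Pictures are saved under pics/ and viewed, and the job is handed in when it is done.

Besides the shell and the picture viewer there is one more tool, called after "Call:" by a JSON object that holds its "name" and its "arguments", one argument or row to a line. arm_command: Moves the arm, as the interface text tells. Its arguments: {"type":"object","properties":{"rows":{"type":"array"},"squeeze":{"type":"number"}},"required":["rows"]}

```bash
mkdir -p pics; cat > h.py <<'E'
import numpy as np, cv2
from bench import manip
from scipy.spatial.transform import Rotation as Ro
def snap(c,name):
    m=manip.camera_model(c); p,d=manip.read_camera(c); cv2.imwrite(f'pics/{name}.png',p); np.savez(f'pics/{name}.npz',p=p,d=d,K=m['intrinsics'],R=m['R'],t=m['t']); return p,d,m
def load(n):
    z=np.load(f'pics/{n}.npz'); return z['p'],z['d'],dict(intrinsics=z['K'],R=z['R'],t=z['t'])
def pt(m,u,v,z):
    "ray with plane z"
    K,R,t=np.array(m['intrinsics']),np.array(m['R']),np.array(m['t']).ravel()
    c=-R.T@t; r=R.T@np.linalg.solve(K,[u,v,1.]); return c+r*(z-c[2])/r[2]
def cloud(m,d):
    K,R,t=np.array(m['intrinsics']),np.array(m['R']),np.array(m['t']).ravel()
    v,u=np.mgrid[:d.shape[0],:d.shape[1]]
    P=np.stack([(u-K[0,2])/K[0,0]*d,(v-K[1,2])/K[1,1]*d,d],-1)
    return (P-t)@R
def proj(m,X):
    K,R,t=np.array(m['intrinsics']),np.array(m['R']),np.array(m['t']).ravel()
    p=K@(R@np.array(X)+t); return p[:2]/p[2]
E
python3 - <<'E'
from h import *
for c in('top','scene','wrist'):
    p,d,m=snap(c,c+'0'); print(c,m['intrinsics'][0],-np.array(m['R']).T@np.array(m['t']).ravel())
s=manip.sense();print(s['tcp_pos'],s['ee_rot'],s['wrist_force'],s['width'],s['time_s'],manip.grasp_offset)
E
```

```text
top [400.39655466   0.         281.21492583] [ 0.28796931 -0.10356181  1.36873307]
scene [379.5381241    0.         280.44701239] [0.86196603 0.43377302 0.9584068 ]
wrist [313.34499667   0.         279.76079198] [0.13298432 0.61727728 0.37333002]
[0.21051602 0.58804114 0.23072956] [ 2.56812814e+00  1.80831959e+00 -1.51664584e-03] [-0.2654677  -0.25425882  0.62745214] 0.08555907361920807 0.15 0.0187
```

View pics/top0.png

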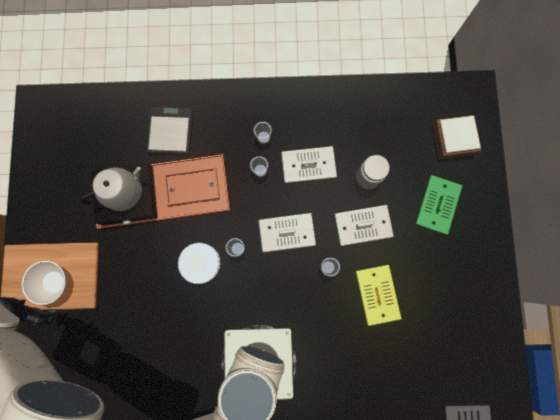

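View pics/scene0.png

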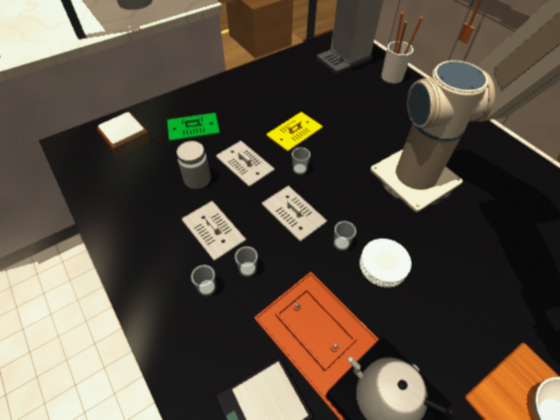

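View pics/wrist0.png

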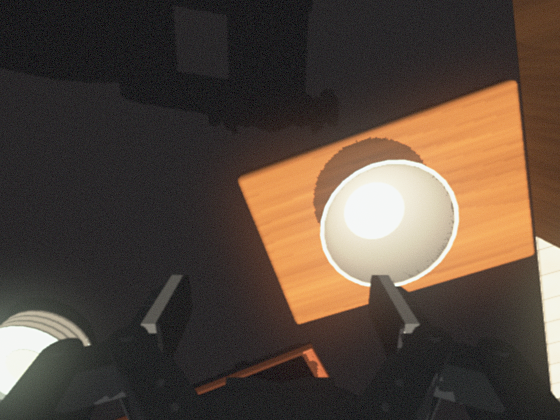

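```bash
python3 - <<'E'
from h import *
p,d,m=load('top0')
a=cv2.resize(p[140:260,90:240],None,fx=5,fy=5,interpolation=cv2.INTER_CUBIC); cv2.imwrite('pics/c1.png',a)
a=cv2.resize(p[135:260,245:400],None,fx=5,fy=4.8,interpolation=cv2.INTER_CUBIC); cv2.imwrite('pics/c2.png',a)
p,d,m=load('scene0')
a=cv2.resize(p[265:390,245:390],None,fx=4.8,fy=4.8,interpolation=cv2.INTER_CUBIC); cv2.imwrite('pics/c3.png',a)
E
```

```text
(no output)
```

View pics/c1.png

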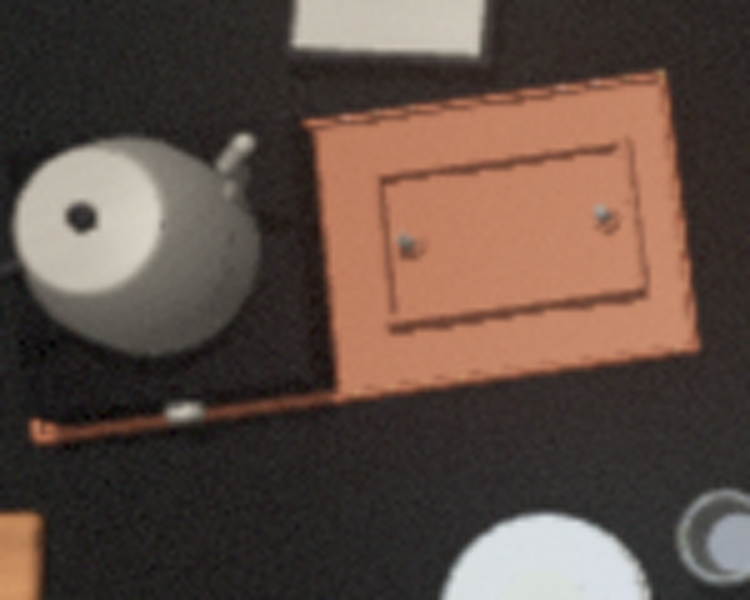

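View pics/c2.png

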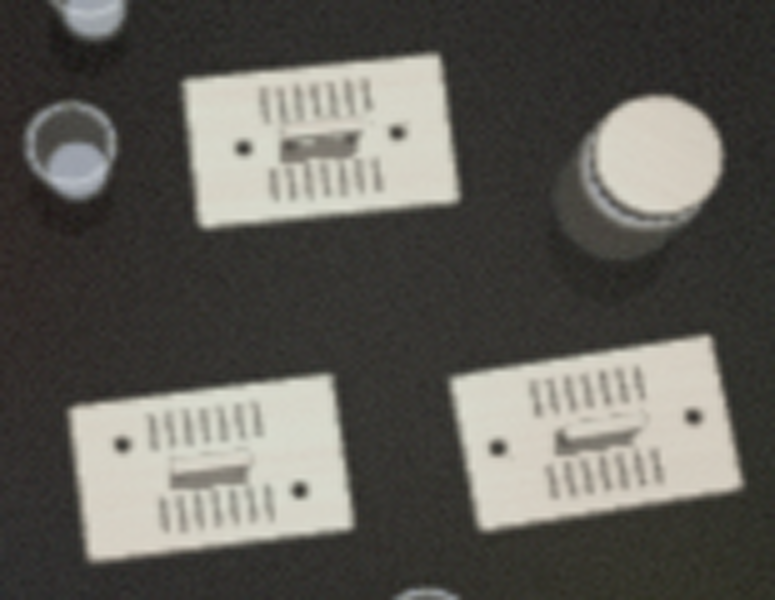

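View pics/c3.png

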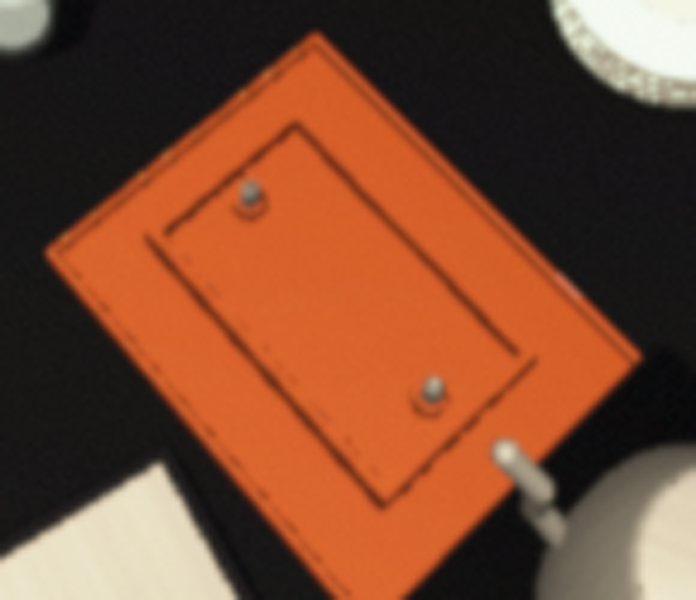

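```bash
python3 - <<'E'
from h import *
p,d,m=load('top0')
f=lambda x,y,s,z:pt(m,90+x/5-.4,140+y/5-.4,z)
# pins tips
a=f(406,241,0,.04);b=f(602,212,0,.04);print('pins',a,b,np.linalg.norm(a-b)*1e3,(a+b)/2)
q=[f(*c,0,.024) for c in((380,178),(630,146),(648,293),(390,328))];print('basin',np.round(q,4),np.mean(q,0))
r=[f(*c,0,.012) for c in((662,72),(700,350),(338,398),(308,122))];print('tray',np.round(r,4))
g=lambda x,y,z=.005:pt(m,245+x/5-.4,135+y/4.8-.4,z)
for n,h,c in(('U',((244,148),(398,132)),((183,80),(438,55),(460,202),(202,228))),('R',((497,448),(693,417)),((450,376),(712,336),(744,488),(480,531))),('L',((122,445),(300,490)),((68,408),(332,375),(354,527),(90,562)))):
    x,y=g(*h[0]),g(*h[1]);C=[g(*i) for i in c];v=(C[0]+C[3]-C[1]-C[2]);print(n,np.linalg.norm(x-y)*1e3,(x+y)/2,np.mean(C,0),'yaw of long',np.degrees(np.arctan2(v[1],v[0])))
v=a-b;print('pin yaw',np.degrees(np.arctan2(v[1],v[0])))
for l in('cup_1','jar','saucers','handle_a','kettle','plate_a'):
    manip.read_camera('top')
    fn=manip.tip_of
    print(l,[(np.round(o['score'],2),np.round(o['pixel']),np.round(pt(m,*o['pixel'],.033 if 'handle' in l else .067 if l=='kettle' else 0)[:2],3)) for o in fn('top',l)])
E
```

```text
pins [0.58557897 0.28281816 0.04      ] [0.60199867 0.1492222  0.04      ] 134.60121909423904 [0.59378882 0.21602018 0.04      ]
basin [[0.6342 0.3062 0.024 ]
 [0.652  0.1329 0.024 ]
 [0.5481 0.1206 0.024 ]
 [0.5287 0.2975 0.024 ]] [0.59075045 0.21431337 0.024     ]
tray [[0.7081 0.1124 0.012 ]
 [0.5096 0.0869 0.012 ]
 [0.483  0.3361 0.012 ]
 [0.6791 0.3613 0.012 ]]
U 108.62870242018504 [ 0.66589837 -0.19116978  0.005     ] [ 0.66529208 -0.1909355   0.005     ] yaw of long 94.4350291862079
R 136.1695069325026 [ 0.44591704 -0.37082201  0.005     ] [ 0.4460472  -0.37181757  0.005     ] yaw of long 97.84435882710336
L 125.90300534628898 [ 0.42787158 -0.1074159   0.005     ] [ 0.42780428 -0.10754847  0.005     ] yaw of long 96.15323331352374
pin yaw 97.00683514742863
cup_1 [(np.float64(0.87), array([266., 141.]), array([ 0.754, -0.041])), (np.float64(0.82), array([259., 170.]), array([ 0.651, -0.017])), (np.float64(0.75), array([331., 267.]), array([ 0.307, -0.253])), (np.float64(0.75), array([287., 232.]), array([ 0.43 , -0.108])), (np.float64(0.65), array([238., 248.]), array([0.379, 0
[... 334 characters left out ...]
), array([ 0.669, -0.182])), (np.float64(0.76), array([366., 225.]), array([ 0.441, -0.373])), (np.float64(0.76), array([380., 295.]), array([ 0.21 , -0.407])), (np.float64(0.75), array([443., 202.]), array([ 0.514, -0.637]))]
kettle [(np.float64(0.86), array([123., 192.]), array([0.57 , 0.436])), (np.float64(0.44), array([191., 187.]), array([0.58 , 0.207]))]
plate_a [(np.float64(0.92), array([310., 165.]), array([ 0.663, -0.194])), (np.float64(0.9), array([364., 226.]), array([ 0.441, -0.371])), (np.float64(0.88), array([438., 202.]), array([ 0.518, -0.631])), (np.float64(0.59), array([380., 295.]), array([ 0.208, -0.412])), (np.float64(0.56), array([287., 235.]), array([ 0.419, -0.109]))]
```

```bash
cat >> h.py <<'E'
def rotyaw(deg):
    c,s=np.cos(np.radians(deg)),np.sin(np.radians(deg)); return Ro.from_matrix([[c,s,0],[s,-c,0],[0,0,-1]])
def to(pos,yaw):
    s=manip.sense(); R0=Ro.from_rotvec(s['ee_rot']); 
    sh=R0.inv().apply(np.array(pos)-s['tcp_pos'])*1e3; tr=np.degrees((R0.inv()*rotyaw(yaw)).as_rotvec())/8
    print('shift',np.round(sh,1),'turn',np.round(tr,3))
def st():
    s=manip.sense(); M=Ro.from_rotvec(s['ee_rot']).as_matrix()
    print('t',round(s['time_s'],2),'tcp',np.round(s['tcp_pos'],4),'yaw',round(np.degrees(np.arctan2(M[1,0],M[0,0])),2),'z',np.round(M[:,2],4),'F',np.round(s['wrist_force'],2),'M',np.round(s['moment'],2),'w',round(s['width']*1e3,1),'q',np.round(s['joint_pos'],2))
E
python3 -c "
from h import *
st(); to([.48,.1,.25],40); to([.446,-.371,.2],7.84)"
```

```text
t 0.75 tcp [0.2106 0.5884 0.2313] yaw 70.3 z [ 0. -0. -1.] F [-0.04 -0.07 -0.73] M [ 0.01 -0.01 -0.04] w 85.2 q [ 1.21  0.42  1.63 -0.    1.09 -0.02]
shift [-369.   418.2  -18.7] turn [0.    0.    3.788]
shift [-823.9  545.    31.4] turn [0.    0.    7.808]
```

Call:
{"name": "arm_command", "arguments": {
  "rows": [
    [[-369,418,-19],[0,0,3.8],85],
    [[-369,418,-19],[0,0,3.8],85],
    [[-369,418,-19],[0,0,3.8],85],
    [[-369,418,-19],[0,0,3.8],85],
    [[-369,418,-19],[0,0,3.8],85],
    [[-369,418,-19],[0,0,3.8],85],
    [[-369,418,-19],[0,0,3.8],85],
    [[-369,418,-19],[0,0,3.8],85],
    [[-369,418,-19],[0,0,3.8],85],
    [[-369,418,-19],[0,0,3.8],85]
  ]
}}

```text
time_s: 1.75
tcp_pos: [0.4526, 0.1489, 0.2488]
ee_rot: [-2.953, -1.072, -0.002]
wrist_force: [-0.0, 1.0, -0.7]
width: 0.0846
```

```bash
python3 -c "
from h import *
st(); to([.446,-.371,.2],7.84)"
```

```text
t 1.75 tcp [0.4526 0.1489 0.2488] yaw 39.9 z [ 9.e-04  4.e-04 -1.e+00] F [-0.01  1.01 -0.67] M [ 0.02 -0.07  0.03] w 84.6 q [ 0.29  0.18  1.93  0.    1.03 -0.4 ]
shift [-338.7  394.6   48.6] turn [ 0.    -0.007  4.008]
```

Call:
{"name": "arm_command", "arguments": {
  "rows": [
    [[-339,395,49],[0,0,4],85],
    [[-339,395,49],[0,0,4],85],
    [[-339,395,49],[0,0,4],85],
    [[-339,395,49],[0,0,4],85],
    [[-339,395,49],[0,0,4],85],
    [[-339,395,49],[0,0,4],85],
    [[-339,395,49],[0,0,4],85],
    [[-339,395,49],[0,0,4],85],
    [[-339,395,49],[0,0,4],85],
    [[-339,395,49],[0,0,4],85]
  ]
}}

```text
time_s: 2.75
tcp_pos: [0.446, -0.3492, 0.2019]
ee_rot: [-3.134, -0.216, -0.002]
wrist_force: [-0.0, -0.2, -0.2]
width: 0.0847
```

Call:
{"name": "arm_command", "arguments": {
  "rows": [
    [[0,0,0],[0,0,0],85]
  ]
}}

```text
time_s: 2.85
tcp_pos: [0.4459, -0.3546, 0.2017]
ee_rot: [3.132, 0.209, 0.004]
wrist_force: [0.7, 1.2, -0.9]
width: 0.0848
```

```bash
python3 -c "
from h import *
st(); to([.446,-.371,.2],7.84)"
```

```text
t 2.85 tcp [ 0.4459 -0.3546  0.2017] yaw 7.64 z [ 0.0026 -0.0021 -1.    ] F [ 0.66  1.16 -0.89] M [ 0.01 -0.09  0.02] w 84.8 q [-0.69  0.38  1.78  0.    0.98 -0.83]
shift [-2.  16.2  1.7] turn [ 0.018 -0.017 -0.025]
```

```bash
python3 -c "
from h import *
p,d,m=snap('wrist','w1'); print(-np.array(m['R']).T@np.array(m['t']).ravel()); st()
print([(o['score'],o['pixel'],pt(m,*o['pixel'],.033)) for o in manip.tip_of('wrist','handle_a')])"
```

```text
[ 0.43615247 -0.2700283   0.34416379]
t 2.9 tcp [ 0.4455 -0.3522  0.2015] yaw 7.66 z [ 1.6e-03 -3.0e-04 -1.0e+00] F [-0.72  0.77 -0.42] M [ 0.01 -0.03 -0.04] w 85.0 q [-0.69  0.38  1.78  0.    0.98 -0.82]
[(0.96, [48.2, 205.2], array([ 0.2107725 , -0.40157947,  0.033     ])), (0.83, [277.3, 203.4], array([ 0.44719083, -0.36820161,  0.033     ])), (0.83, [550.0, 42.4], array([ 0.6671727 , -0.18817337,  0.033     ]))]
```

View pics/w1.png

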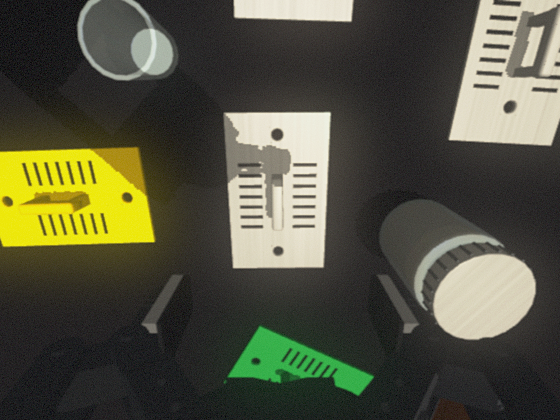

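```bash
python3 -c "
from h import *
p,d,m=load('w1')
cv2.imwrite('pics/w1c.png',cv2.resize(p[95:285,205:345],None,fx=4,fy=3,interpolation=cv2.INTER_CUBIC))
C=[pt(m,*c,.005) for c in((223,112.5),(330,112.5),(324,268),(233,268))];print(np.mean(C,0));v=(C[0]+C[1]-C[2]-C[3]);print(np.degrees(np.arctan2(v[1],v[0]))-90)
a,b=pt(m,277,134,.005),pt(m,278,251,.005);v=a-b;print((a+b)/2,np.linalg.norm(v),np.degrees(np.arctan2(v[1],v[0]))-90)
g=p[95:285,205:345]
c=pt(m,277.5,229,.04);print(c)
q=cloud(m,d);k=(np.abs(q[...,2]-.04)<.006)&(np.hypot(q[...,0]-.446,q[...,1]+.371)<.06);print(k.sum(),q[k].mean(0),q[k].min(0),q[k].max(0))
"
```

```text
[ 0.44751056 -0.36928886  0.005     ]
8.171401644394777
[ 0.44734589 -0.36860723  0.005     ] 0.13655100635727244 7.931039554427215
[ 0.45079527 -0.39385404  0.04      ]
599 [ 0.44641522 -0.3666303   0.03970243] [ 0.43761067 -0.3959555   0.03455031] [ 0.45563348 -0.3407547   0.04180978]
```

View pics/w1c.png

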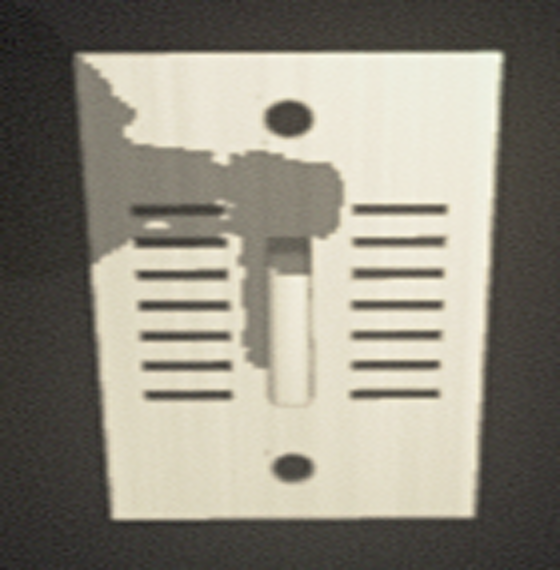

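```bash
python3 -c "
from h import *
st(); to([.447,-.3695,.0150],7.95)"
```

```text
t 2.95 tcp [ 0.4454 -0.3502  0.2015] yaw 7.74 z [ 9.e-04  7.e-04 -1.e+00] F [ 1.18 -0.75 -0.32] M [0.   0.   0.07] w 85.3 q [-0.69  0.38  1.78  0.    0.98 -0.82]
shift [ -1.2  19.4 186.5] turn [-0.004 -0.007 -0.027]
```

Call:
{"name": "arm_command", "arguments": {
  "rows": [
    [[-1,19,40],[0,0,-0.03],85],
    [[-1,19,80],[0,0,-0.03],85],
    [[-1,19,110],[0,0,-0.03],85],
    [[-1,19,130],[0,0,-0.03],85],
    [[-1,19,140],[0,0,-0.03],85],
    [[-1,19,140],[0,0,-0.03],85],
    [[-1,19,140],[0,0,-0.03],85]
  ]
}}

```text
time_s: 3.65
tcp_pos: [0.4478, -0.3688, 0.0624]
ee_rot: [3.134, 0.22, 0.003]
wrist_force: [-0.1, -0.4, 0.8]
width: 0.085
```

```bash
python3 -c "
from h import *
st(); to([.447,-.3695,.0150],7.95)"
```

```text
t 3.65 tcp [ 0.4478 -0.3688  0.0624] yaw 8.03 z [ 1.7e-03  1.0e-04 -1.0e+00] F [-0.11 -0.41  0.82] M [ 0.   -0.03  0.02] w 85.0 q [-0.71  0.6   1.82  0.    0.72 -0.85]
shift [-1.   0.6 47.4] turn [ 0.001 -0.012  0.01 ]
```

Call:
{"name": "arm_command", "arguments": {
  "rows": [
    [[-1,1,20],[0,-0.01,0],85],
    [[-1,1,35],[0,-0.01,0],85],
    [[-1,1,47],[0,-0.01,0],85],
    [[-1,1,47],[0,-0.01,0],85],
    [[-1,1,47],[0,-0.01,0],85],
    [[-1,1,47],[0,-0.01,0],40],
    [[-1,1,47],[0,-0.01,0],25],
    [[-1,1,47],[0,-0.01,0],18],
    [[-1,1,47],[0,-0.01,0],14],
    [[-1,1,47],[0,-0.01,0],14]
  ],
  "squeeze": 30
}}

```text
time_s: 4.65
tcp_pos: [0.447, -0.37, 0.0156]
ee_rot: [3.134, 0.22, 0.001]
wrist_force: [-1.9, -0.8, 2.3]
width: 0.0141
```

```bash
python3 -c "
from h import *
st()"
```

```text
t 4.65 tcp [ 0.447  -0.37    0.0156] yaw 8.03 z [ 4.e-04 -3.e-04 -1.e+00] F [-1.86 -0.77  2.29] M [-0.12  0.41 -0.01] w 14.1 q [-0.71  0.68  1.82  0.    0.64 -0.85]
```

Call:
{"name": "arm_command", "arguments": {
  "rows": [
    [[0,0,0],[0,0,0],8],
    [[0,0,0],[0,0,0],4],
    [[0,0,0],[0,0,0],0],
    [[0,0,0],[0,0,0],0]
  ],
  "squeeze": 70
}}

```text
time_s: 5.05
tcp_pos: [0.447, -0.37, 0.0158]
ee_rot: [3.134, 0.22, 0.001]
wrist_force: [-2.4, 1.7, 4.2]
width: 0.0104
```

```bash
python3 -c "
from h import *
st()"
```

```text
t 5.05 tcp [ 0.447  -0.37    0.0158] yaw 8.03 z [ 4.e-04 -2.e-04 -1.e+00] F [-2.36  1.74  4.2 ] M [0.1  0.19 0.02] w 10.4 q [-0.71  0.68  1.82  0.    0.64 -0.85]
```

Call:
{"name": "arm_command", "arguments": {
  "rows": [
    [[0,0,-8],[0,0,0],0],
    [[0,0,-25],[0,0,0],0],
    [[0,0,-55],[0,0,0],0],
    [[0,0,-95],[0,0,0],0],
    [[0,0,-135],[0,0,0],0],
    [[0,0,-175],[0,0,0],0],
    [[0,0,-205],[0,0,0],0],
    [[0,0,-205],[0,0,0],0],
    [[0,0,-205],[0,0,0],0]
  ]
}}

```text
time_s: 5.95
tcp_pos: [0.4468, -0.3698, 0.221]
ee_rot: [3.133, 0.22, 0.001]
wrist_force: [-0.6, -0.2, -3.4]
width: 0.0109
```

```bash
python3 -c "
from h import *
st(); to([.592,.15,.22],7.5)
snap('scene','s2')"
```

```text
t 5.95 tcp [ 0.4468 -0.3698  0.221 ] yaw 8.03 z [ 1.e-03 -7.e-04 -1.e+00] F [-0.65 -0.16 -3.43] M [0.03 0.01 0.03] w 10.9 q [-0.71  0.37  1.74  0.    1.03 -0.85]
shift [ 216.4 -494.4    0.8] turn [ 0.006 -0.006  0.066]
```

View pics/s2.png

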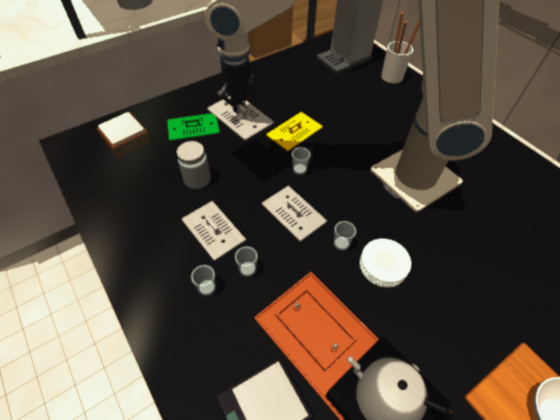

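Call:
{"name": "arm_command", "arguments": {
  "rows": [
    [[204,-376,-10],[0,0,0.07],0],
    [[204,-376,-10],[0,0,0.07],0],
    [[204,-376,-10],[0,0,0.07],0],
    [[204,-376,-10],[0,0,0.07],0],
    [[204,-376,-10],[0,0,0.07],0],
    [[204,-376,-10],[0,0,0.07],0],
    [[204,-376,-10],[0,0,0.07],0],
    [[204,-376,-10],[0,0,0.07],0],
    [[204,-376,-10],[0,0,0.07],0],
    [[204,-376,-10],[0,0,0.07],0]
  ]
}}

```text
time_s: 7.0
tcp_pos: [0.5955, 0.0351, 0.2276]
ee_rot: [-3.133, -0.211, 0.006]
wrist_force: [0.3, -0.9, -2.5]
width: 0.0109
```

Call:
{"name": "arm_command", "arguments": {
  "rows": [
    [[0,0,0],[0,0,0],0],
    [[0,0,0],[0,0,0],0],
    [[0,0,0],[0,0,0],0],
    [[0,0,0],[0,0,0],0]
  ]
}}

```text
time_s: 7.4
tcp_pos: [0.5952, 0.0341, 0.2274]
ee_rot: [-3.133, -0.209, 0.007]
wrist_force: [0.4, 0.2, -2.4]
width: 0.0106
```

```bash
python3 -c "
from h import *
st(); snap('wrist','w3');st()"
```

```text
t 7.4 tcp [0.5952 0.0341 0.2274] yaw 7.63 z [-0.0045  0.0015 -1.    ] F [ 0.44  0.16 -2.38] M [-0.01  0.02  0.  ] w 10.6 q [ 0.04  0.39  1.7   0.    1.06 -0.1 ]
t 7.45 tcp [0.5954 0.0342 0.2275] yaw 7.63 z [-0.0042  0.0016 -1.    ] F [-0.23  0.68 -2.42] M [ 0.   -0.02 -0.02] w 10.8 q [ 0.04  0.39  1.7   0.    1.06 -0.1 ]
```

View pics/w3.png

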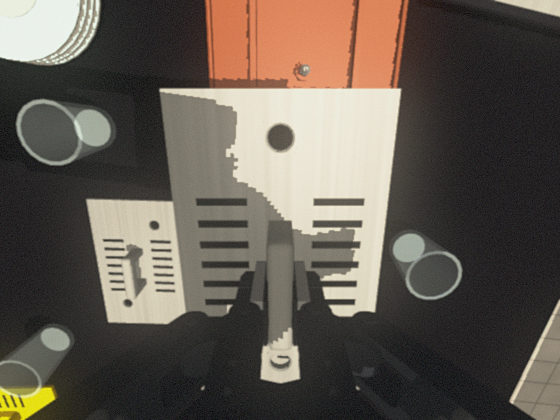

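```bash
python3 -c "
from h import *
p,d,m=load('w3')
cv2.imwrite('pics/w3c.png',cv2.resize(p[0:160,150:410],None,fx=3,fy=3,interpolation=cv2.INTER_CUBIC))
q=cloud(m,d);print(d[66:76,296:310].round(3))
print(q[140:145,320:325].mean((0,1)),q[140,200],q[100,180],q[100,390])
"
```

```text
[[0.328 0.318 0.318 0.319 0.32  0.305 0.305 0.303 0.3   0.301 0.301 0.302
  0.305 0.32 ]
 [0.319 0.32  0.321 0.32  0.319 0.305 0.305 0.301 0.306 0.306 0.307 0.301
  0.303 0.304]
 [0.321 0.321 0.32  0.32  0.306 0.304 0.302 0.301 0.307 0.307 0.306 0.307
  0.304 0.305]
 [0.321 0.321 0.    0.319 0.305 0.305 0.303 0.307 0.307 0.306 0.307 0.308
  0.303 0.304]
 [0.32  0.32  0.319 0.319 0.307 0.306 0.303 0.302 0.307 0.307 0.307 0.302
  0.304 0.306]
 [0.321 0.32  0.321 0.318 0.307 0.306 0.305 0.304 0.301 0.307 0.302 0.304
  0.305 0.307]
 [0.321 0.321 0.322 0.32  0.31  0.306 0.306 0.305 0.305 0.303 0.304 0.304
  0.307 0.307]
 [0.32  0.322 0.321 0.322 0.314 0.308 0.307 0.306 0.305 0.306 0.307 0.
  0.307 0.321]
 [0.322 0.323 0.322 0.321 0.32  0.314 0.309 0.308 0.307 0.308 0.306 0.308
  0.321 0.323]
 [0.322 0.322 0.321 0.322 0.322 0.321 0.316 0.313 0.312 0.312 0.316 0.322
  0.323 0.322]]
[0.60818228 0.10387239 0.21676415] [0.54968346 0.09688343 0.21560581] [0.5402442  0.11398428 0.21791203] [0.63610808 0.12676376 0.21598653]
```

View pics/w3c.png

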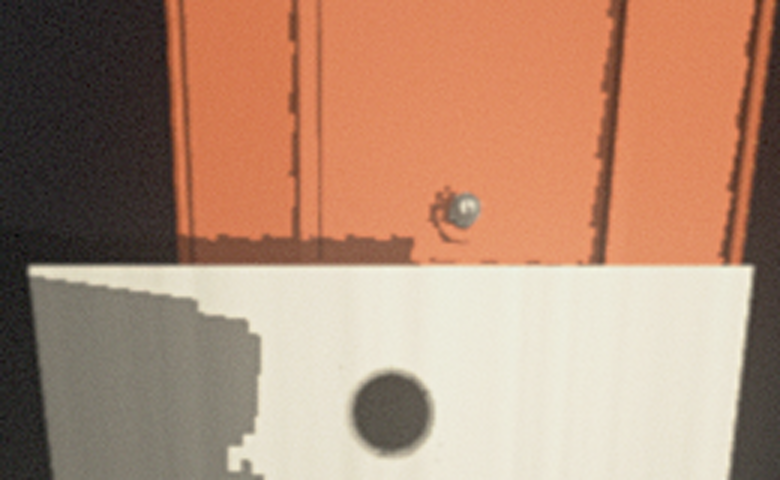

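```bash
python3 -c "
from h import *
p,d,m=load('w3')
C=-m['R'].T@m['t'];print(C,m['R'])
s=manip.sense();R0=Ro.from_rotvec(s['ee_rot']);T=s['tcp_pos']
print('pin',pt(m,304.3,69,.04))
q=cloud(m,d);print('pinz',q[69,304],q[68,305])
# plate top plane: z
z=T[2]-.0108
for n,u in dict(hole=(280.5,137.5),cl=(160,88),cr=(400.7,88.5)).items():
    X=pt(m,*u,z);print(n,X,R0.inv().apply(X-T)*1e3)
"
```

```text
[0.58656867 0.11816326 0.37023382] [[ 0.9912446   0.13194627 -0.004931  ]
 [ 0.12635471 -0.9370752   0.32546052]
 [ 0.03832258 -0.32323404 -0.94554277]]
pin [0.6041002  0.15313513 0.04      ]
pinz [0.60411556 0.15370799 0.03422591] [0.60498431 0.1547981  0.03350615]
hole [0.58813726 0.10332461 0.21673582] [  2.04763643 -69.46631261  10.94071053]
cl [0.53067082 0.11792917 0.21673582] [-52.97028376 -91.5716378   11.2029865 ]
cr [0.63947917 0.13217383 0.21673582] [ 56.76519669 -91.24311438  10.77348237]
```

Call:
{"name": "arm_command", "arguments": {
  "rows": [
    [[0,-40,0],[0.03,0.03,0],0],
    [[0,-85,0],[0.03,0.03,0],0],
    [[0,-120,0],[0.03,0.03,0],0],
    [[0,-136,0],[0.03,0.03,0],0],
    [[0,-136,0],[0.03,0.03,0],0],
    [[0,-136,0],[0.03,0.03,0],0],
    [[0,-136,0],[0.03,0.03,0],0],
    [[0,-136,0],[0.03,0.03,0],0]
  ]
}}

```text
time_s: 8.25
tcp_pos: [0.5776, 0.1677, 0.2278]
ee_rot: [-3.129, -0.206, 0.0]
wrist_force: [0.7, -0.4, -2.6]
width: 0.0103
```

```bash
python3 -c "
from h import *
st(); p,d,m=snap('wrist','w4');st()
cv2.imwrite('pics/w4c.png',cv2.resize(p[0:160,150:410],None,fx=3,fy=3,interpolation=cv2.INTER_CUBIC))"
```

```text
t 8.25 tcp [0.5776 0.1677 0.2278] yaw 7.54 z [-5.0e-04  6.1e-03 -1.0e+00] F [ 0.69 -0.4  -2.62] M [-0.01 -0.02 -0.  ] w 10.3 q [0.26 0.39 1.69 0.01 1.06 0.12]
t 8.3 tcp [0.5776 0.1679 0.2278] yaw 7.54 z [-6.0e-04  6.1e-03 -1.0e+00] F [ 0.12  0.44 -1.97] M [0.02 0.01 0.07] w 10.6 q [0.26 0.39 1.69 0.01 1.06 0.12]
```

View pics/w4c.png

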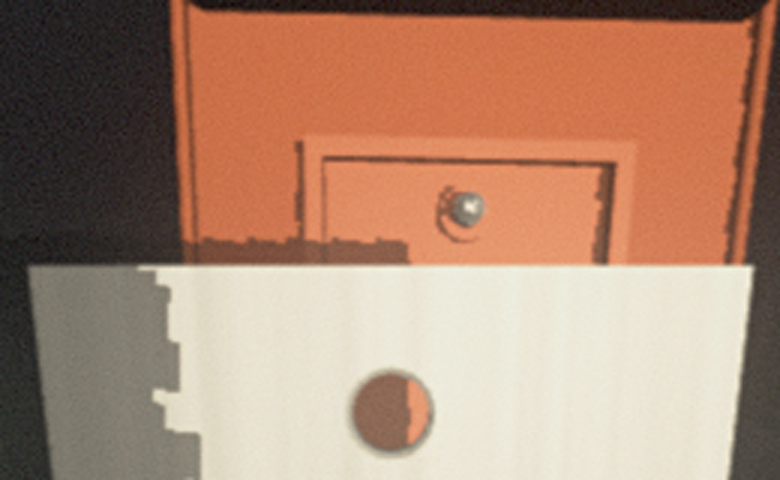

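```bash
python3 -c "
from h import *
def tip(n):
    p,d,m=load(n);g=p.astype(float)
    # pin: low saturation pixels vs orange
    sat=g.max(2)-g.min(2); w=np.zeros(sat.shape,bool); w[55:85,290:320]=1
    k=w&(sat<60); v,u=np.nonzero(k); return m,u.mean(),v.mean(),k.sum()
P=[]
for n in('w3','w4'):
    m,u,v,k=tip(n);X=pt(m,u,v,.037);print(n,u,v,k,X);P.append(X)
a,b=P[1],P[0];w=a-b;print(np.linalg.norm(w),np.degrees(np.arctan2(w[1],w[0]))-90,(a+b)/2)
p,d,m=load('w4')
X=pt(m,280.5,137.5,.217);print(X)
"
```

```text
w3 303.92857142857144 69.60204081632654 98 [0.60398578 0.15287726 0.037     ]
w4 305.2736842105263 69.22105263157894 95 [0.58853853 0.28799889 0.037     ]
0.13600173484022074 6.521799536230219 [0.59626215 0.22043807 0.037     ]
[0.57060448 0.23699089 0.217     ]
```

```bash
python3 -c "
from h import *
st(); to([.5946,.2187,.09],6.5)"
```

```text
t 8.3 tcp [0.5776 0.1679 0.2278] yaw 7.54 z [-6.0e-04  6.1e-03 -1.0e+00] F [ 0.12  0.44 -1.97] M [0.02 0.01 0.07] w 10.6 q [0.26 0.39 1.69 0.01 1.06 0.12]
shift [ 23.5 -47.3 138.1] turn [-0.044 -0.001  0.131]
```

```bash
python3 -c "
from h import *
p,d,m=load('top0')
q=cloud(m,d)
for z in (.1,.15,.2):print(pt(m,139,167.6,z))
k=(q[...,2]>.09)&(q[...,2]<.3)&(q[...,1]>.25)&(q[...,1]<.6)&(q[...,0]>.45)&(d>0)
print(q[k].min(0),q[k].max(0)); j=q[k]; print(j[np.argsort(j[:,1])[:8]])
print(j[np.argsort(j[:,0])[-8:]])
"
```

```text
[0.64268958 0.37099174 0.1       ]
[0.62871027 0.35228988 0.15      ]
[0.61473096 0.33358801 0.2       ]
[0.50701218 0.33939523 0.09001587] [0.64003864 0.53373522 0.19504053]
[[0.62315966 0.33939523 0.17634185]
 [0.62007218 0.33942104 0.17604044]
 [0.61742735 0.34004181 0.17413691]
 [0.62038311 0.34281302 0.17524322]
 [0.62379901 0.34322158 0.17438467]
 [0.61818755 0.34404933 0.17170345]
 [0.61582881 0.34508433 0.16870093]
 [0.61726234 0.3457694  0.1753792 ]]
[[0.63277016 0.4239682  0.13769253]
 [0.63330687 0.41866192 0.13511882]
 [0.63496437 0.4150059  0.12853661]
 [0.6355918  0.41903111 0.12662542]
 [0.63847113 0.43699468 0.13010428]
 [0.63900798 0.4316566  0.12755113]
 [0.63906569 0.43482882 0.12767519]
 [0.64003864 0.44250211 0.12489361]]
```

Call:
{"name": "arm_command", "arguments": {
  "rows": [
    [[10,-20,20],[-0.02,0,0.13],0],
    [[23.5,-47,50],[-0.04,0,0.13],0],
    [[23.5,-47,85],[-0.04,0,0.13],0],
    [[23.5,-47,115],[-0.04,0,0.13],0],
    [[23.5,-47,135],[-0.04,0,0.13],0],
    [[23.5,-47,138],[-0.04,0,0.13],0],
    [[23.5,-47,138],[-0.04,0,0.13],0],
    [[23.5,-47,138],[-0.04,0,0.13],0]
  ]
}}

```text
time_s: 9.1
tcp_pos: [0.5957, 0.2184, 0.0915]
ee_rot: [-3.135, -0.177, -0.004]
wrist_force: [0.1, 0.2, -2.0]
width: 0.0104
```

```bash
python3 -c "
from h import *
st(); p,d,m=snap('wrist','w5');snap('scene','s5');snap('top','t5')
cv2.imwrite('pics/w5c.png',cv2.resize(p[100:180,240:320],None,fx=7,fy=7,interpolation=cv2.INTER_CUBIC))
p,d,m=load('s5');cv2.imwrite('pics/s5c.png',cv2.resize(p[220:400,220:440],None,fx=3,fy=3,interpolation=cv2.INTER_CUBIC))"
```

```text
t 9.1 tcp [0.5957 0.2184 0.0915] yaw 6.48 z [ 0.0022  0.0013 -1.    ] F [ 0.1   0.22 -1.97] M [-0.05 -0.03  0.  ] w 10.4 q [0.33 0.61 1.69 0.   0.84 0.22]
```

View pics/w5.png

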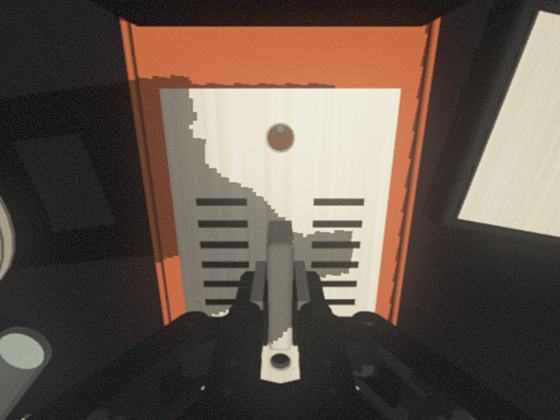

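View pics/w5c.png

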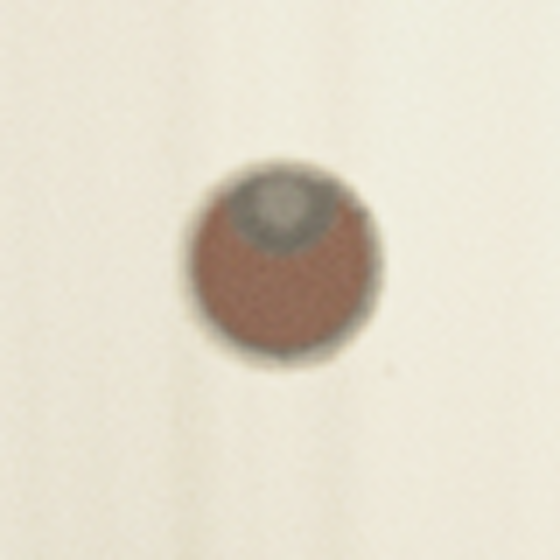

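View pics/s5c.png

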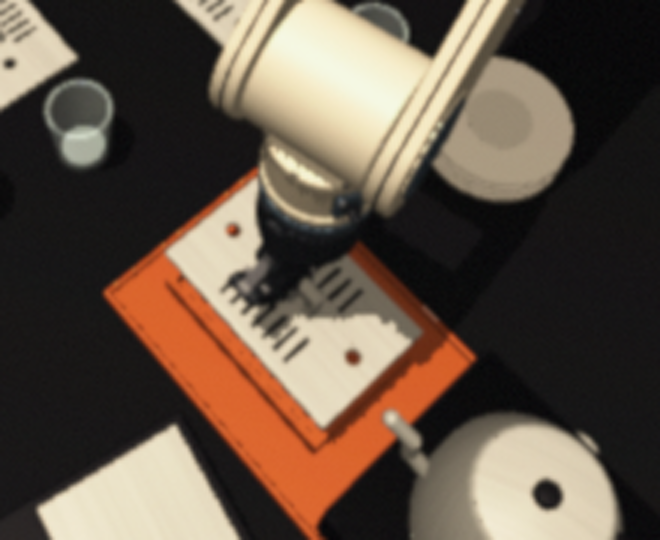

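```bash
python3 -c "
from h import *
p,d,m=load('w5');s=manip.sense();R0=Ro.from_rotvec(s['ee_rot']);T=s['tcp_pos']
z=T[2]-.0108
f=lambda u,v,z:R0.inv().apply(pt(m,u,v,z)-T)*1e3
print('hole',f(280.5,137.5,z),f(280.8,359.5,z)); print('pin',f(280,129,.04))
cv2.imwrite('pics/w5d.png',cv2.resize(p[340:380,260:300],None,fx=12,fy=12,interpolation=cv2.INTER_CUBIC))
cv2.imwrite('pics/t5c.png',cv2.resize(load('t5')[0][140:260,90:240],None,fx=5,fy=5,interpolation=cv2.INTER_CUBIC))
"
```

```text
hole [  2.33423469 -69.39357672  10.8862751 ] [ 2.48064777 64.7407824  10.73224638]
pin [  2.08529567 -70.31863869  51.78461951]
```

View pics/w5d.png

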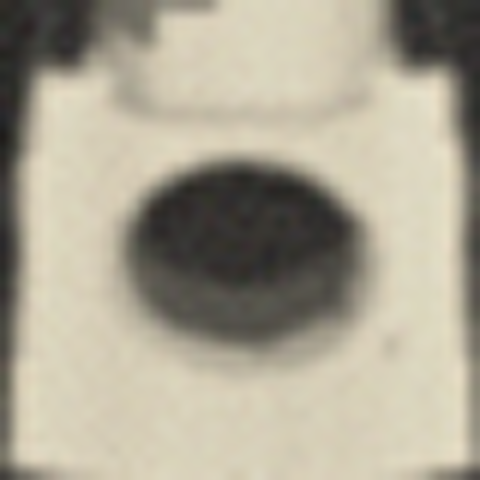

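View pics/t5c.png

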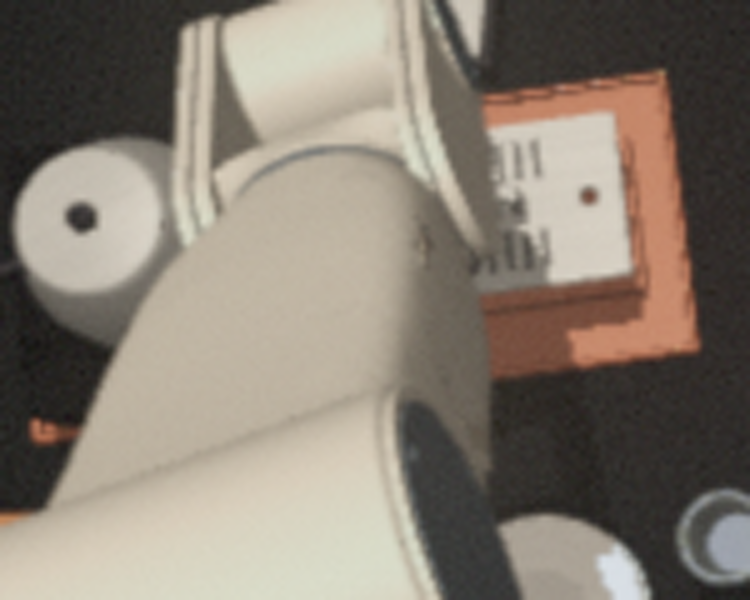

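```bash
python3 -c "
from h import *
p,d,m=load('w5');s=manip.sense();st()
X=pt(m,280,129,.04)-pt(m,280.5,137.5,s['tcp_pos'][2]-.0108);print(X)
T=np.array(s['tcp_pos']);T[:2]+=X[:2];T[2]=.0635;print(T);to(T,6.52)"
```

```text
t 9.25 tcp [0.5956 0.2186 0.0917] yaw 6.49 z [ 0.0026  0.0015 -1.    ] F [ 0.07 -0.16 -1.94] M [-0.    0.    0.02] w 11.1 q [0.33 0.61 1.69 0.   0.84 0.22]
[-0.00024698  0.00095031 -0.04089778]
[0.59531458 0.21952514 0.0635    ]
shift [-0.2 -0.9 28.2] turn [-0.008 -0.019 -0.003]
```

Call:
{"name": "arm_command", "arguments": {
  "rows": [
    [[-0.2,-0.9,10],[-0.01,-0.02,0],0],
    [[-0.2,-0.9,20],[-0.01,-0.02,0],0],
    [[-0.2,-0.9,27],[-0.01,-0.02,0],0],
    [[-0.2,-0.9,29],[-0.01,-0.02,0],0],
    [[-0.2,-0.9,29],[-0.01,-0.02,0],0],
    [[-0.2,-0.9,29],[-0.01,-0.02,0],0]
  ]
}}

```text
time_s: 9.85
tcp_pos: [0.5954, 0.2195, 0.0626]
ee_rot: [3.136, 0.178, -0.0]
wrist_force: [-0.4, -0.7, -3.3]
width: 0.0105
```

```bash
python3 -c "
from h import *
st(); p,d,m=snap('wrist','w6');
cv2.imwrite('pics/w6c.png',np.hstack([cv2.resize(p[115:160,260:305],None,fx=8,fy=8,interpolation=cv2.INTER_CUBIC),cv2.resize(p[338:383,258:303],None,fx=8,fy=8,interpolation=cv2.INTER_CUBIC)]))"
```

```text
t 9.85 tcp [0.5954 0.2195 0.0626] yaw 6.5 z [-2.e-04 -3.e-04 -1.e+00] F [-0.38 -0.73 -3.3 ] M [ 0.01 -0.    0.01] w 10.5 q [ 0.33  0.66  1.69 -0.    0.79  0.22]
```

View pics/w6c.png

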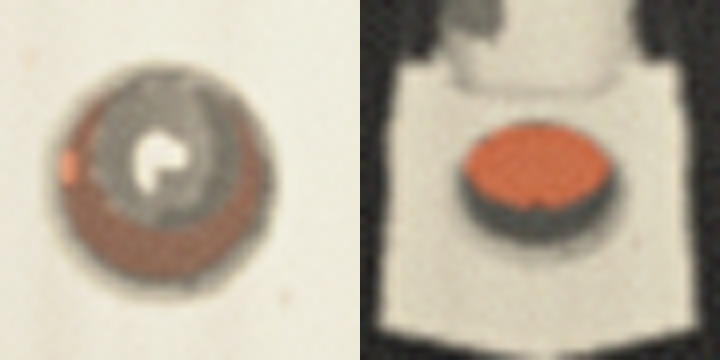

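```bash
python3 -c "
from h import *
p,d,m=load('w6');s=manip.sense()
for v in (133,134,135):
  X=pt(m,280.7,v,.038)-pt(m,280.4,137.5,s['tcp_pos'][2]-.0108);print(X*1e3)
"
```

```text
[  0.06960646   0.90265013 -14.00565506]
[  0.1269313    0.40007916 -14.00565506]
[  0.18437304  -0.10351681 -14.00565506]
```

Call:
{"name": "arm_command", "arguments": {
  "rows": [
    [[0.1,-0.3,2],[0,0,0],0],
    [[0.1,-0.3,4],[0,0,0],0],
    [[0.1,-0.3,6],[0,0,0],0],
    [[0.1,-0.3,8],[0,0,0],0],
    [[0.1,-0.3,10],[0,0,0],0],
    [[0.1,-0.3,11],[0,0,0],0],
    [[0.1,-0.3,11],[0,0,0],0]
  ]
}}

```text
time_s: 10.6
tcp_pos: [0.5955, 0.2198, 0.0516]
ee_rot: [3.136, 0.178, -0.0]
wrist_force: [0.7, -0.2, -2.8]
width: 0.0105
```

```bash
python3 -c "
from h import *
st(); p,d,m=snap('wrist','w7');
cv2.imwrite('pics/w7c.png',np.hstack([cv2.resize(p[115:160,260:305],None,fx=8,fy=8,interpolation=cv2.INTER_CUBIC),cv2.resize(p[338:383,258:303],None,fx=8,fy=8,interpolation=cv2.INTER_CUBIC)]))"
```

```text
t 10.6 tcp [0.5955 0.2198 0.0516] yaw 6.49 z [-2.e-04 -3.e-04 -1.e+00] F [ 0.7  -0.25 -2.81] M [-0.02 -0.02  0.07] w 10.5 q [ 0.33  0.67  1.69 -0.    0.78  0.22]
```

View pics/w7c.png

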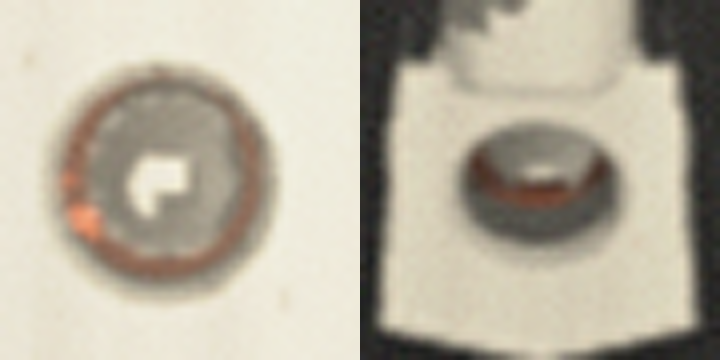

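Call:
{"name": "arm_command", "arguments": {
  "rows": [
    [[0,0,2],[0,0,0],0],
    [[0,0,4],[0,0,0],0],
    [[0,0,6],[0,0,0],0],
    [[0,0,8],[0,0,0],0],
    [[0,0,9.5],[0,0,0],0],
    [[0,0,10.5],[0,0,0],0],
    [[0,0,10.5],[0,0,0],0]
  ]
}}

```text
time_s: 11.35
tcp_pos: [0.5954, 0.2198, 0.041]
ee_rot: [3.136, 0.178, -0.0]
wrist_force: [-0.4, 0.4, -2.7]
width: 0.0107
```

```bash
python3 -c "
from h import *
st()"
```

```text
t 11.35 tcp [0.5954 0.2198 0.041 ] yaw 6.49 z [-3.e-04 -3.e-04 -1.e+00] F [-0.42  0.4  -2.67] M [ 0.01 -0.03 -0.04] w 10.7 q [ 0.33  0.69  1.7  -0.    0.76  0.22]
```

Still hanging free (−2.7 N); last millimetre in fine steps.

Call:
{"name": "arm_command", "arguments": {
  "rows": [
    [[0,0,0.4],[0,0,0],0],
    [[0,0,0.8],[0,0,0],0],
    [[0,0,1.2],[0,0,0],0],
    [[0,0,1.4],[0,0,0],0],
    [[0,0,1.4],[0,0,0],0]
  ]
}}

```text
time_s: 11.85
tcp_pos: [0.5955, 0.2198, 0.0398]
ee_rot: [3.136, 0.178, -0.0]
wrist_force: [-0.8, -0.7, 0.8]
width: 0.0109
```

```bash
python3 -c "
from h import *
st()"
```

```text
t 11.85 tcp [0.5955 0.2198 0.0398] yaw 6.49 z [-1.e-04 -3.e-04 -1.e+00] F [-0.82 -0.74  0.75] M [-0.06  0.15  0.03] w 10.9 q [ 0.33  0.69  1.7  -0.    0.76  0.22]
```

Call:
{"name": "arm_command", "arguments": {
  "rows": [
    [[0,0,0.5],[0,0,0],0],
    [[0,0,0.5],[0,0,0],0],
    [[0,0,0.3],[0,0,0],12],
    [[0,0,0],[0,0,0],16],
    [[0,0,0],[0,0,0],22],
    [[0,0,0],[0,0,0],35],
    [[0,0,0],[0,0,0],45],
    [[0,0,0],[0,0,0],45]
  ]
}}

```text
time_s: 12.65
tcp_pos: [0.5955, 0.2198, 0.0398]
ee_rot: [3.136, 0.178, -0.0]
wrist_force: [-0.2, -0.1, 0.4]
width: 0.0451
```

```bash
python3 -c "
from h import *
st(); snap('wrist','w8')"
```

```text
t 12.65 tcp [0.5955 0.2198 0.0398] yaw 6.49 z [-1.e-04 -3.e-04 -1.e+00] F [-0.24 -0.07  0.37] M [-0.    0.02 -0.03] w 45.1 q [ 0.33  0.69  1.7  -0.    0.76  0.22]
```

View pics/w8.png

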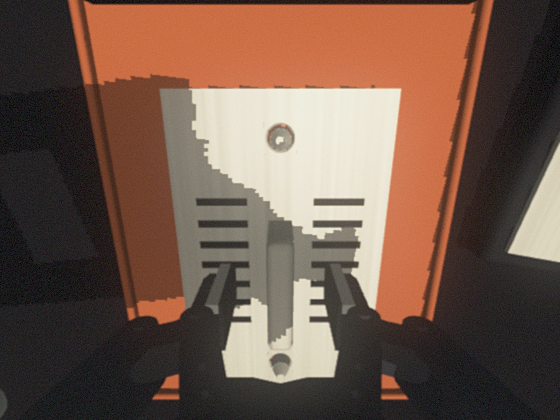

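The plate lies on the basin with pins showing in both holes, at (280,137) and (280,365). I'll rise straight up and move the arm back toward −y so I can check.

Call:
{"name": "arm_command", "arguments": {
  "rows": [
    [[0,0,-10],[0,0,0],45],
    [[0,0,-30],[0,0,0],45],
    [[0,0,-60],[0,0,0],45],
    [[0,0,-100],[0,0,0],45],
    [[0,0,-140],[0,0,0],45],
    [[0,0,-180],[0,0,0],45],
    [[0,0,-200],[0,0,0],45]
  ]
}}

```text
time_s: 13.4
tcp_pos: [0.597, 0.2204, 0.2448]
ee_rot: [-3.135, -0.178, -0.009]
wrist_force: [0.3, -0.6, 0.4]
width: 0.0452
```

Call:
{"name": "arm_command", "arguments": {
  "rows": [
    [[0,50,-10],[0,0,0],45],
    [[0,100,-10],[0,0,0],45],
    [[0,150,-10],[0,0,0],45],
    [[0,200,-10],[0,0,0],45],
    [[0,250,-10],[0,0,0],45],
    [[0,300,-10],[0,0,0],45],
    [[0,300,-10],[0,0,0],45],
    [[0,300,-10],[0,0,0],45]
  ]
}}

```text
time_s: 14.2
tcp_pos: [0.6307, -0.0789, 0.255]
ee_rot: [-3.135, -0.173, -0.009]
wrist_force: [0.2, 1.3, 0.2]
width: 0.0454
```

```bash
python3 -c "
from h import *
st(); snap('top','t9'); snap('scene','s9')
p,d,m=load('t9');q=cloud(m,d)
import itertools
c=np.array([.592,.217]);yaw=np.radians(6.5);ex=np.array([np.cos(yaw),np.sin(yaw)]);ey=np.array([-ex[1],ex[0]])
for n in('t9','s9'):
  p,d,m=load(n);q=cloud(m,d);r=q[...,:2]-c;a=r@ex;b=r@ey
  k=(abs(a)<.05)&(abs(b)<.085)&(abs(a)>.012)&(d>0)&(q[...,2]<.034)&(q[...,2]>.01);A=np.c_[a[k],b[k],np.ones(k.sum())];print(n,k.sum(),np.linalg.lstsq(A,q[k][:,2],rcond=None)[0])
p=load('s9')[0];cv2.imwrite('pics/s9c.png',cv2.resize(p[265:390,245:390],None,fx=4.8,fy=4.8,interpolation=cv2.INTER_CUBIC))
"
```

```text
t 14.2 tcp [ 0.6307 -0.0789  0.255 ] yaw 6.33 z [ 0.0059  0.0019 -1.    ] F [0.18 1.34 0.21] M [-0.03  0.03 -0.  ] w 45.4 q [-0.14  0.41  1.59  0.    1.14 -0.26]
t9 977 [ 0.00522861 -0.00156255  0.02920796]
s9 2030 [-0.0007591   0.00047377  0.02948781]
```

View pics/s9c.png

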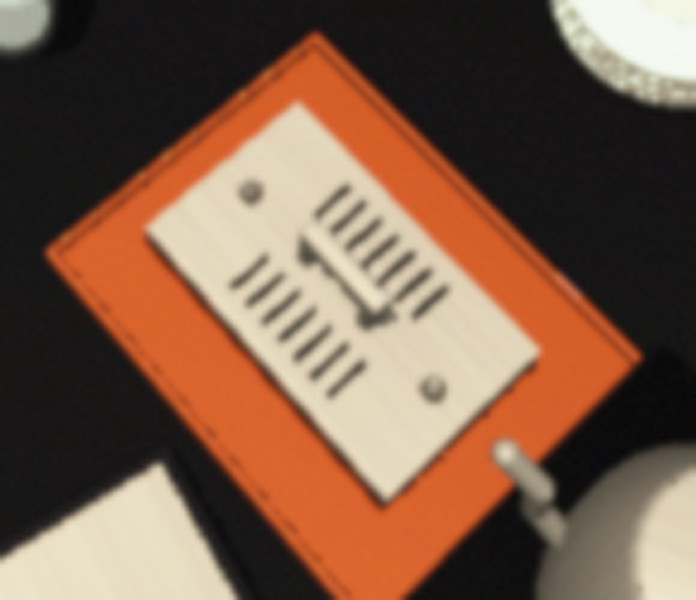

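View pics/t9.png

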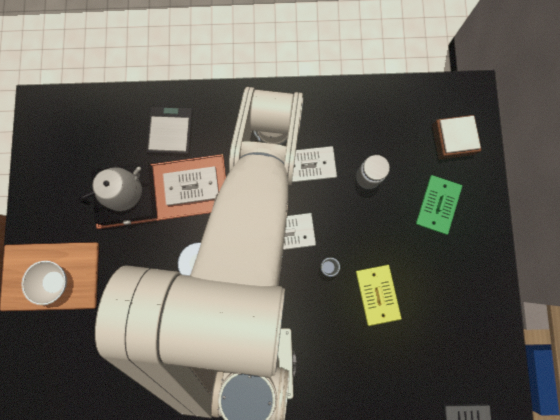

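Call:
{"name": "arm_command", "arguments": {
  "rows": [
    [[0,0,0],[0,0,0],45],
    [[0,0,0],[0,0,0],45],
    [[0,0,0],[0,0,0],45]
  ]
}}

```text
time_s: 14.6
tcp_pos: [0.6307, -0.0756, 0.2549]
ee_rot: [-3.135, -0.181, -0.009]
wrist_force: [-0.4, 0.2, -0.5]
width: 0.045
```

```bash
python3 -c "
from h import *
print(manip.finish_job())"
```

```text
the job is handed in; nothing more can be done
None
```

The drain basin is covered: plate_a lies home on its rim with both pins up through its holes. I handed the job in at about 14.6 s of the 72 s allowed.

- **Which plate:** I picked it by sight rather than trying all three. The camera put the pins on the basin's long centre line, 136.0 mm apart, and only plate_a's holes match that. I never touched the other two plates, and they still lie flat, handle up, where they started.
- **Lowering:** I lined the holes up over the pins with the wrist camera and lowered in small steps. The plate hung free until the rim took its weight at the expected height, with no sign of sticking on the tips. I released it there, so it was not dropped.
- **Last checks:** The scene camera's depth puts the plate's top at 29.5 mm (29 mm expected), level to within 0.1°. The top camera gives 29.2 mm with about 0.3° of slope, so the two disagree slightly; I put this down to noise in the top camera's smaller sample of depth points. The arm stood clear with nothing in the gripper.
- **Other things:** What shows of the kettle, jar, saucers and cups in the final pictures looks unmoved. The arm hid three of the cups from the top camera, and I checked this by eye only.

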